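Set the strip gauge with its thumb wheel and lock it

TASK

Set the strip gauge on the bench: roll its knurled thumb wheel under a fingertip until the sliding jaw has closed the gap so far that the jaw's pointer stands in line with the gauge mark on the scale rail, then push the lock bolt fully home with a fingertip. Move the jaw only by the wheel, never touch the jaw itself, do not shift the gauge mark, and leave the things lying round the gauge where they are; nothing is to be gripped or lifted.

Things in the scene. Friction and masses are not known exactly. Their poses are not given: they have to be found in the camera images.
- gauge: Strip gauge fixed to the bench, wooden base plate 116 x 270 x 12 mm. Origin under the wheel at bench level; z up, x away from the user, y along the slide from head to anvil. Plate: x -58 to 58, y -115 to 155 mm. Aluminium head with the wheel: y -39 to 39, x -28 to 28 mm, cheeks 74 mm high. Anvil (fixed jaw): y 120 to 146 mm, 58 mm high.
- wheel_top (a point): Highest point of the knurled thumb wheel, 82 mm above the bench, on the gauge. The wheel is a dark steel disc with a bright ribbed rim, 60 mm in diameter, 18 mm wide, axle along the gauge's x, standing 8 mm out of the cheeks beside it. It turns in fixed bearings and does not give when pressed. Axes as the gauge's.
- wheel (a joint): Turn of the wheel, rad, 0 at the start. Dragging its top toward the gauge's -y (away from the jaw) increases it and moves the jaw toward +y, closing the gap; dragging toward +y opens it. 12 mm of jaw per rad, so 12 mm of jaw per 30 mm of rim. It needs about 2 N along the rim, stays where it is left, and stops at about 3.8 rad.
- jaw: The sliding jaw, a steel block 70 mm (gauge x) by 22 mm (gauge y), 56 mm high, between head and anvil on two guide rods, driven by the wheel; not to be touched. Origin at bench level below its leading face (the one toward the anvil), 58 mm from the gauge origin along y at the start. Axes as the gauge's.
- jaw_pointer (a point): Tip of the jaw's pointer, a dark steel finger 2.5 mm wide that sticks out from the jaw's leading face toward the user (gauge -x) over the scale rail, 49 mm above the bench. Axes as the gauge's.
- gauge_mark (a point): The gauge mark: inner end of the dark steel line, 2.5 mm wide, on the small brass cursor (14 mm long) clamped on the scale rail at the user's side of the gap, 49 mm above the bench. At the start 12 to 38 mm from the pointer toward the anvil. When set, pointer tip and mark have the same position along the gauge's y. Axes as the gauge's.
- lock_face (a point): Centre of the outer end face of the lock bolt, 29 mm above the bench, facing the user (gauge -x), at gauge y = -85 mm, beyond the head. The bolt is a steel bar 28 mm wide and 30 mm high that at the start sticks 27 mm out of its aluminium housing (44 mm wide, 50 mm high), over the base plate. Push it along the gauge's +x. Axes as the gauge's.
- lock_bolt (a joint): How far the lock bolt is pushed in, m: 0 at the start, 0.022 fully home (its face then still about 5 mm out of the housing). It slides with about 3 N and stays where it is left.
- walnut_block: Bystander: dark walnut block 40 x 58 x 26 mm, loose. Origin at the centre of its underside.
- eraser: Bystander: eraser in a card sleeve, 21 x 42 x 12 mm, loose. Origin at the centre of its underside.
- wax_tin: Bystander: flat round tin, 68 mm across, 26 mm high, loose. Origin at the centre of its underside.
- pearl_jar: Bystander: small glass jar with a screw lid, 52 mm across, 72 mm high, loose. Origin at the centre of its underside.

How it is judged:
On the way, in this order (a step that is already met when the one before it is completed fails the run):
1. the pointer stands in line with the gauge mark while the lock bolt is still out (y of jaw_pointer in the frame of gauge_mark between -0.0025 and 0.0025 m and value of joint lock_bolt below 0.006 m), for 0.3 s.
2. the lock bolt is pushed home (value of joint lock_bolt above 0.018 m), for 0.2 s.
At the end, for the whole second after the job is handed in: The jaw's pointer is within 2.5 mm of the gauge mark along the slide and at rest, the lock bolt is at least 18 mm in (22 mm is fully home), and every bystander is within 12 mm of where it was (y of jaw_pointer in the frame of gauge_mark between -0.0025 and 0.0025 m and value of joint lock_bolt above 0.018 m and linear speed of jaw below 0.003 m/s and distance of each of walnut_block, eraser, wax_tin, pearl_jar from where it was at the start of the episode below 0.012 m); the robot touches nothing.
It fails at once if the jaw is touched by the robot (contact force between any of the fingers, the arm and jaw above 1 N).
It fails at once if the gauge mark is shifted more than 1.5 mm (distance of gauge_mark from where it was at the start of the episode above 0.0015 m).
It fails at once if a bystander is moved more than 12 mm, pushed or lifted (distance of any of walnut_block, eraser, wax_tin, pearl_jar from where it was at the start of the episode above 0.012 m).
It also fails if it takes over 72 s, if anything falls off the work surface, if the arm or the gripper's body presses on something with over 40 N, if the wrist force passes 120 N, or if a joint passes its speed limit or range.

ROBOT

A 7-joint arm with a two-finger parallel gripper is mounted at the origin on a cart in front of the work surface, level with it; the furniture and walls round the work are solid. World frame = base frame: x ahead of the robot, y to its left, z up, the work surface at z = 0. Lengths are in m, angles in rad, forces in N, time in s.
With the tool pointing down it reaches from about 0.425 to 0.875 m from the base axis. Payload 9.9 kg.
Tool frame: the origin (TCP) lies midway between the tips of the shut fingers; the grasp point (between the pads) lies 19 mm behind it; z points along the fingers, y is the line along which they close (so a half turn about z gives the same grasp; the last joint's range is limited). The gripper opens to 85 mm and grips with 20 to 120 N. Pads are 22 mm wide; open, the fingers measure 114 mm over their backs; the gripper's body (76 mm by 85 mm) begins 54 mm behind the grasp point. The pads swing forward as they close: fully open they stand 13 mm farther back than shut.
Start: joints at [-1.281, 0.576, 0.025, 1.437, -0.015, 1.129, -0.057], TCP at [0.246, 0.628, 0.231] pointing down, gripper open.
Joint ranges: [-2.76, 2.76], [-0.34, 2.15], [-1.52, 1.57], [0.19, 2.46], [-1.09, 4.23], [0.17, 1.99], [-2.82, 2.82]. Speed limits (rad/s): [2.22, 2.22, 3.01, 3.01, 3.14, 3.14, 3.14].

INTERFACE

Orientations are given as a 3x3 rotation matrix whose columns are the frame's x, y, z axes.
In Python, from rig import ctrl gives the robot as it stands.
- The arm moves only by the tool carry_out, never from a script. Its argument "increments" is a list of rows, each a list of 3 entries, a list of its own where there are three numbers: the shift along the tool's x, y, z each as a share of 1 m, from -1 to 1, then the turn, a rotation vector about the tool's x, y, z each as a share of 120 degrees, from -1 to 1, then the opening, from 0 (shut) to 1 (fully open). In form: [[[dx, dy, dz], [ax, ay, az], fingers], ...]. A call has exactly 5 rows; each row is the pose to reach, as a shift and turn from the pose commanded when the call began, along the tool's axes at that moment; what a row does not reach only later rows make up. A row lasts 1/8 s, in which the tool goes at most 62.5 mm and 10.7 degrees, less where a joint would pass 70% of its speed; a pose out of reach is approached as far as the arm can. A call with a number of a shift or a turn outside -1 to 1 is refused whole. A call with a gripper value outside its range is refused whole. The fingers move at their own pace and stop on an object; "newtons" is the grip in N (left out, the last holds). Time passes only in rows, so rows that repeat a pose let the fingers close, or fill a call up. It gives the time, the measured TCP pose, the force, the opening and the grip force at its end, in the units of the state.
- ctrl.sense(): the state, without advancing time (a new reading comes with each control period).
- ctrl.capture(name): name is "scene" or "top"; returns the picture (384x512x3 uint8, red, green, blue); there is no depth.
- ctrl.calibration(name): a dict with "fx", "fy", "cx", "cy" (pixels), "T" (4x4, takes a point from camera to world coordinates). Camera axes: x right, y down, z forward; pixel columns grow to the right and rows downward; lengths in m; the calibration is good to about 2 mm. A picture is of the moment at which its call begins. calibration takes no time and is no camera call.
- ctrl.sign_off(): hands the job in; it is judged then, once.
Trained networks look in the newest picture that a camera, given by its name, has taken for a name from the list of things; names that differ only in an ending like _2 or _b are one class to them, and where a whole thing is asked for, a point or a joint stands for the part that bears it (a point fixed in the world has none). Each returns a list of dicts, best first, with "confidence" (0 to 1); they miss things now and then, are a little off and sometimes report something else, mostly with a low value. They report only what shows in the picture. A call takes as long as a camera call.
- ctrl.cut_out(camera, target): "mask" (384x512 bool, what is visible of it) and "box" ([left, top, right, bottom] in pixels, round what is visible of it).
The state is a dict: "time": time; "joint_positions": joint angles; "qvel": joint speeds; "joint_efforts": joint torques, N m; "tcp_pos": TCP position; "eef_rot": TCP orientation; "force": force on the tool from outside, world axes, zero at the start; "moment": the same for the moment, N m; "gripper_width": opening from 0.0 (shut) to 1.0 (fully open); "grasp_force": force on a finger pad.
Only numpy, scipy, OpenCV 4.12 (cv2) and the standard library are available. Lean on these libraries where they do the work, as an engineer would, in place of code of your own. Each camera call takes 0.05 s, during which the arm holds its last target. There are 200 camera calls.

## Working session

There is one attempt and no reset: what is moved stays moved. The work goes in short steps, Python scripts to look and compute and a tool call to move; the robot and the scene stay as the last step left them, time stands still between calls to the robot, and variables do not carry over. Pictures are saved under pics/ and viewed, at most 10 in all, crops included, and the job is handed in when it is done.

Besides the shell and the picture viewer there is one more tool, called after "Request:" as a command line: name --argument value ..., lists and objects as JSON in quotes. carry_out: Moves the arm, as the interface text tells. Shift numbers are shares of 1 m and turn numbers shares of 120 degrees, none past 1 either way. Its arguments: {"type":"object","properties":{"increments":{"type":"array"},"newtons":{"type":"number"}},"required":["increments"]}

```bash
mkdir -p pics; ls
python3 - <<'E'
from rig import ctrl
import cv2,numpy as np
np.set_printoptions(precision=4,suppress=True)
s=ctrl.sense();print(s['time'],s['tcp_pos'],s['eef_rot'])
for n in("scene","top"):
    cv2.imwrite(f"pics/{n}0.png",ctrl.capture(n)[:,:,::-1]);c=ctrl.calibration(n);print(n,c['fx'],c['fy'],c['cx'],c['cy'],c['T'])
    for t in("gauge","wheel_top","jaw","jaw_pointer","gauge_mark","lock_face","lock_bolt","walnut_block","eraser","wax_tin","pearl_jar"):
        r=ctrl.cut_out(n,t)
        for d in r[:2]:
            m=np.argwhere(d['mask']); print(t,round(d['confidence'],2),d['box'],m.mean(0)[::-1] if len(m) else None,len(m))
E
```

```text
pics
0.0 [0.2463 0.628  0.2304] [[-0.931   0.3651 -0.0006]
 [ 0.3651  0.931  -0.0016]
 [-0.0001 -0.0017 -1.    ]]
scene 383.3572889352255 383.3572889352255 259.204812149004 188.92824854429784 [[ 0.8825 -0.3389  0.326   0.1975]
 [-0.4702 -0.6363  0.6116 -0.6158]
 [ 0.0001 -0.693  -0.7209  0.8732]
 [ 0.      0.      0.      1.    ]]
gauge 0.81 [212.9, 145.4, 273.0, 221.4] [240.337  182.9742] 2522
wheel_top 0.73 [216.0, 145.2, 268.9, 216.4] [240.1628 182.7849] 2487
jaw_pointer 0.67 [224.9, 162.4, 247.4, 179.0] [231.8261 169.3043] 115
lock_face 0.58 [238.2, 199.1, 246.9, 210.9] [241.975  203.7083] 120
lock_bolt 0.45 [237.9, 198.8, 246.1, 213.8] [242.2761 203.6642] 134
lock_bolt 0.2 [198.0, 145.4, 207.2, 158.3] [202.8462 152.9026] 195
walnut_block 0.56 [200.1, 143.1, 210.7, 159.7] [203.2296 152.3367] 196
wax_tin 0.9 [290.7, 271.3, 315.7, 296.3] [300.856  282.6084] 618
wax_tin 0.56 [239.6, 167.4, 248.3, 190.6] [242.1918 177.8836] 146
pearl_jar 0.74 [238.3, 196.1, 245.5, 209.7] [242.5786 203.5   ] 140
pearl_jar 0.59 [274.0, 145.7, 288.1, 170.3] [280.3883 156.433 ] 358
top 457.97195556066896
[... 429 characters left out ...]
, 213.2] [213.5433 207.1575] 127
jaw 0.54 [193.5, 196.3, 203.9, 222.0] [199.5543 206.7943] 175
jaw_pointer 0.44 [196.8, 195.8, 204.6, 215.7] [199.5333 205.8519] 135
lock_face 0.38 [233.5, 214.3, 247.5, 227.2] [239.8791 220.7253] 91
lock_bolt 0.27 [205.3, 203.6, 223.9, 214.6] [214.7017 207.2376] 181
walnut_block 0.63 [145.5, 216.8, 161.8, 234.8] [151.4916 225.2647] 238
walnut_block 0.53 [166.4, 185.3, 254.7, 234.4] [209.5929 209.5472] 2977
eraser 0.64 [311.7, 235.0, 316.3, 251.3] [314.  243.5] 86
wax_tin 0.91 [318.7, 203.7, 343.3, 227.8] [330.5287 214.6667] 348
pearl_jar 0.66 [194.2, 150.8, 214.3, 174.3] [203.0378 160.8908] 238
pearl_jar 0.6 [311.6, 236.5, 316.6, 251.6] [314.0132 243.3289] 76
```

Run:
```python
import cv2,numpy as np
a=cv2.imread("pics/top0.png")[140:260,130:290];b=cv2.imread("pics/scene0.png")[130:230,190:310]
cv2.imwrite("pics/a.png",cv2.resize(a,None,fx=5,fy=5,interpolation=cv2.INTER_CUBIC))
cv2.imwrite("pics/b.png",cv2.resize(b,None,fx=6,fy=6,interpolation=cv2.INTER_CUBIC))
```

```text
(no output)
```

View pics/a.png

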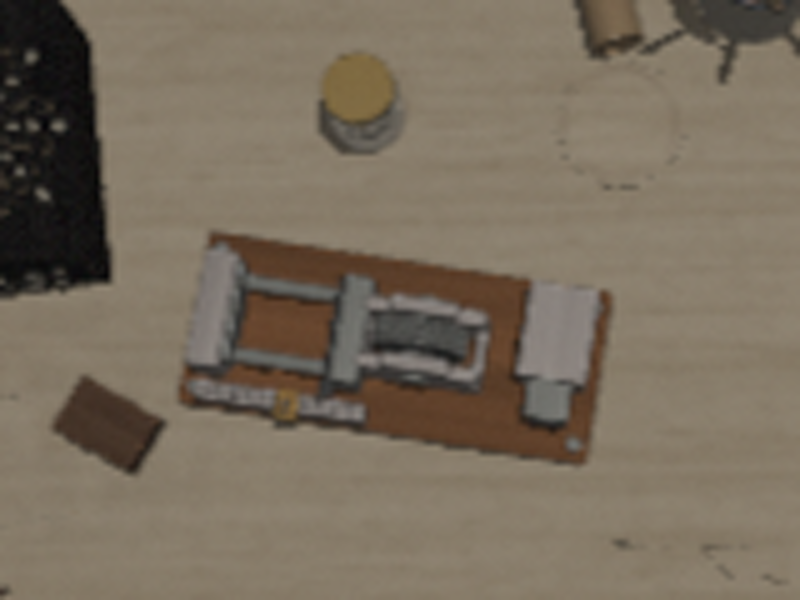

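View pics/b.png

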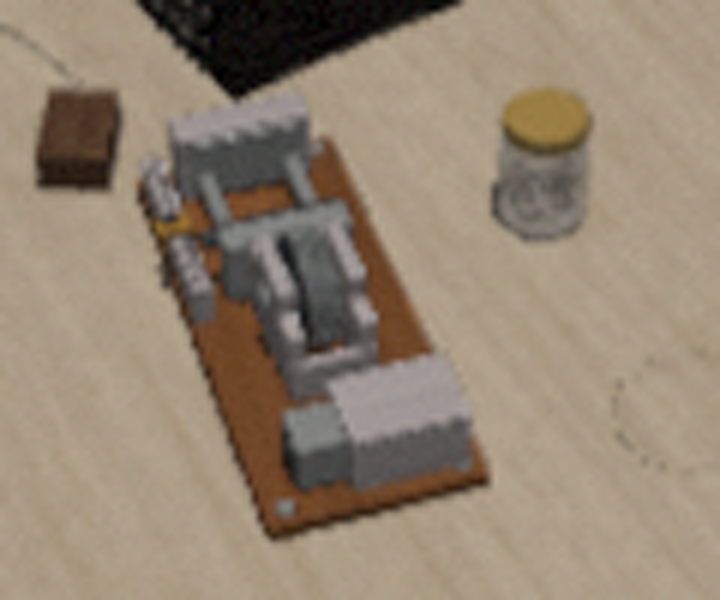

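The top view shows the gauge with its +y to the image left. The anvil is near crop (215,305), the brass cursor at (286,404), the pointer at (328,388), the wheel at (420,335) and the bolt face at (547,422). The jar and walnut block are well clear. Next I fit the pose from the plate corners and locate the cursor.

```bash
cat > h.py <<'E'
from rig import ctrl
import cv2,numpy as np
from scipy.optimize import least_squares
np.set_printoptions(precision=4,suppress=True)
C={n:ctrl.calibration(n) for n in("scene","top")}
def proj(n,P):
    c=C[n];q=(np.atleast_2d(P)-c['T'][:3,3])@c['T'][:3,:3]
    return np.c_[c['fx']*q[:,0]/q[:,2]+c['cx'],c['fy']*q[:,1]/q[:,2]+c['cy']]
def onz(n,uv,z):
    c=C[n];d=c['T'][:3,:3]@np.array([(uv[0]-c['cx'])/c['fx'],(uv[1]-c['cy'])/c['fy'],1]);o=c['T'][:3,3]
    return o+d*(z-o[2])/d[2]
def g2w(p,P):
    P=np.atleast_2d(P);c,s=np.cos(p[2]),np.sin(p[2])
    return np.c_[p[0]+c*P[:,0]-s*P[:,1],p[1]+s*P[:,0]+c*P[:,1],P[:,2]]
def w2g(p,P):
    c,s=np.cos(p[2]),np.sin(p[2]);x,y=P[0]-p[0],P[1]-p[1];return np.array([c*x+s*y,-s*x+c*y,P[2]])
E
python3 - <<'E'
from h import *
K=np.array([[58,155,12],[58,-115,12],[-58,-115,12],[-58,155,12]])/1e3
obs={"top":np.array([[211,233],[609,291],[585,464],[180,402]])/5+[129.6,139.6],
"scene":np.array([[335,140],[488,480],[270,537],[140,190]])/6+[189.6,129.6]}
for sel in(["top"],["scene"],["top","scene"]):
    r=least_squares(lambda p:np.concatenate([(proj(n,g2w(p,K))-obs[n]).ravel() for n in sel]),[.3,.1,-.1],loss='soft_l1');print(sel,r.x,r.fun)
p=r.x;np.save("pose.npy",p)
for n in("top","scene"):
    im=cv2.imread(f"pics/{n}0.png").astype(float)
    b,g,rr=im[...,0],im[...,1],im[...,2]
    c=proj(n,g2w(p,[[-.046,.085,.049]]))[0]
    w=np.clip(g-b-35,0,None)
    yy,xx=np.mgrid[:384,:512];w[(abs(xx-c[0])>9)|(abs(yy-c[1])>9)]=0
    uv=np.array([(w*xx).sum(),(w*yy).sum()])/w.sum()
    print(n,c,uv,w2g(p,onz(n,uv,.048)))
    x,y=c.round().astype(int);print((g-b)[y-6:y+7,x-8:x+9].astype(int))
# head check: predicted features
for n in C: print(n,proj(n,g2w(p,[[0,0,.082],[-.035,.058,.056],[.035,.058,.056],[0,-.085,.05]])))
print("wheel",g2w(p,[[0,0,.082],[0,-.085,.029]]))
E
```

```text
['top'] [ 0.5458  0.1497 -0.1602] [-0.4457 -0.3699  0.8795 -0.0559  0.3859  0.1227 -0.7792  0.2364]
['scene'] [ 0.5423  0.1446 -0.1707] [ 0.0728  0.0795  1.011   0.2091 -0.4085  0.2337 -0.4884 -1.1555]
['top', 'scene'] [ 0.5444  0.1478 -0.1663] [ 0.2793 -0.2096  1.5388  0.5921  0.8376  0.7581 -0.2574  0.3691 -0.0023
 -0.6413  1.2442 -0.8512 -0.0239 -0.7447 -0.4619 -1.8076]
top [185.6536 218.2759] [187.3939 219.6364] [-0.0493  0.0789  0.048 ]
[[ 8  5  5  3  4  6  5  5  5  6  4  5  5  4  5  3  3]
 [20 15 15 11  8  6  7  7  5  4  5  4  5  6  6  5  3]
 [23 25 23 19 17 16 20 24 19 13 13  9  5  5  5  3  3]
 [22 21 21 22 24 23 23 23 23 22 24 20 17 15 15 11  5]
 [17 19 21 22 20 22 21 22 24 22 23 24 23 25 23 15  3]
 [ 8  8 11 12 14 13 14 20 27 26 26 24 24 21 22 14  2]
 [ 4  4  3  3  2  3  3 21 41 39 36 28 17 16 17 12  2]
 [ 4  3  4  3  5  4  5 27 37 34 39 23  8  9  8  4  4]
 [ 4  5  3  4  3  5  6 24 23 17 39 25  5  3  5  3  3]
 [ 3  3  3  3  3  3 10 30 24 24 43 27  5  3  5  4  4]
 [13 16 14 13  8  7 20 30 25 29 39 16  3  4  4  3  3]
 [18 17 17 16 14 11 13 27 32 35 34 18  5  4  3  3  3]
 [18 1
[... 358 characters left out ...]
1 -4  4  0  0  1  3  2  2 11 24]
 [20 13 12 -1 -1  0  0 -4 14 16 15 13  5  4  2  7 36]
 [22 19 13  2  0  1  1  2 23 35 32 25  4  2  3  5 24]
 [21 16 10 11  4 -1  1 12 38 39 33 33  6  1  1  5 17]
 [19 19 17 20 17  1  4 32 59 49 32 31 26  8  2  2  9]
 [20 20 19 33 50 44 43 51 60 48 35 34 31  5  1  1  0]
 [23 22 20 28 51 55 45 47 45 34 31 23 11  0  2  1  1]
 [23 22 22 18 37 42 16  8  7  5 10  8 -1  1 -1  3  3]
 [23 24 22 20 19 22  5  3  3  1  2 17  1 -2  2  1  2]]
scene [[241.5409 170.6004]
 [225.7693 167.0004]
 [247.1356 162.222 ]
 [250.2841 197.5992]]
top [[213.7512 206.3627]
 [194.396  215.834 ]
 [198.3226 194.4121]
 [240.8937 212.2617]]
wheel [[0.5444 0.1478 0.082 ]
 [0.5303 0.0639 0.029 ]]
```

Request:
carry_out --increments '[[[-0.045,-0.0327,0],[0,0,-0.02],0],[[-0.09,-0.0653,0],[0,0,-0.04],0],[[-0.135,-0.098,0],[0,0,-0.06],0],[[-0.18,-0.1306,0],[0,0,-0.08],0],[[-0.225,-0.1633,0],[0,0,-0.099],0]]'

```text
time: 1.82
tcp_pos: [0.3972, 0.3927, 0.2315]
eef_rot: [[-0.986, 0.164, 0.0], [0.164, 0.986, 0.0], [-0.0, 0.0, -1.0]]
force: [-0.5, -0.2, -0.2]
gripper_width: 0.004
grasp_force: 0.0
```

Request:
carry_out --increments '[[[-0.037,-0.041,0.02],[0,0,0],0],[[-0.074,-0.082,0.04],[0,0,0],0],[[-0.111,-0.123,0.06],[0,0,0],0],[[-0.148,-0.164,0.08],[0,0,0],0],[[-0.185,-0.205,0.105],[0,0,0],0]]'

```text
time: 2.45
tcp_pos: [0.5461, 0.1601, 0.1262]
eef_rot: [[-0.986, 0.165, 0.001], [0.165, 0.986, 0.001], [-0.001, 0.001, -1.0]]
force: [0.7, 0.5, 0.2]
gripper_width: -0.002
grasp_force: 0.0
```

Run:
```python
from h import *
s=ctrl.sense();p=np.load("pose.npy");print(s['time'],s['tcp_pos'],w2g(p,s['tcp_pos']),s['force'])
ims=[]
for n,c in(("top",(214,206)),("scene",(242,170))):
    im=ctrl.capture(n)[:,:,::-1];print(proj(n,s['tcp_pos']))
    cv2.imwrite(f"pics/{n}1.png",im)
    ims.append(cv2.resize(im[c[1]-50:c[1]+50,c[0]-35:c[0]+35],(390,557),interpolation=cv2.INTER_CUBIC))
cv2.imwrite("pics/c.png",np.hstack(ims))
```

```text
2.45 [0.5461 0.1601 0.1262] [-0.0003  0.0125  0.1262] [0.6811 0.514  0.1532]
[[208.5397 203.1855]]
[[239.7146 156.9225]]
```

View pics/c.png

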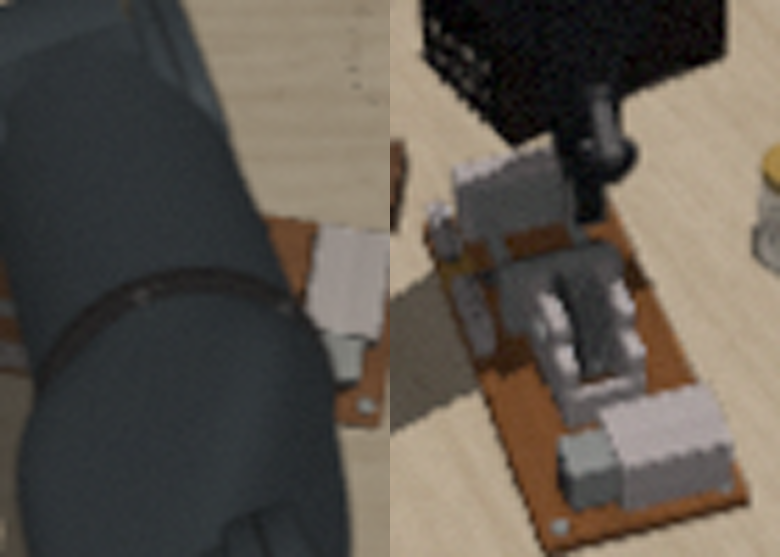

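The scene view shows the fingertip at crop (590,215), above and on the jaw side of the wheel at (598,290), as predicted. I'm lowering it now.

Request:
carry_out --increments '[[[0,0,0.02],[0,0,0],0],[[0,0,0.036],[0,0,0],0],[[0,0,0.041],[0,0,0],0],[[0,0,0.041],[0,0,0],0],[[0,0,0.042],[0,0,0],0]]'

```text
time: 3.18
tcp_pos: [0.5451, 0.1617, 0.0849]
eef_rot: [[-0.986, 0.165, 0.001], [0.165, 0.986, 0.0], [-0.001, 0.0, -1.0]]
force: [1.0, -0.3, 0.4]
gripper_width: -0.0
grasp_force: 0.0
```

Request:
carry_out --increments '[[[0,0,0.0005],[0,0,0],0],[[0,0,0.001],[0,0,0],0],[[0,0,0.0015],[0,0,0],0],[[0,0,0.002],[0,0,0],0],[[0,0,0.0025],[0,0,0],0]]'

```text
time: 3.8
tcp_pos: [0.5448, 0.1613, 0.0818]
eef_rot: [[-0.986, 0.166, 0.0], [0.166, 0.986, -0.0], [-0.0, -0.0, -1.0]]
force: [0.2, 0.3, 0.1]
gripper_width: 0.002
grasp_force: 0.0
```

Request:
carry_out --increments '[[[0,0,0.0005],[0,0,0],0],[[0,0,0.001],[0,0,0],0],[[0,0,0.0015],[0,0,0],0],[[0,0,0.002],[0,0,0],0],[[0,0,0.002],[0,0,0],0]]'

```text
time: 4.42
tcp_pos: [0.5451, 0.1624, 0.0808]
eef_rot: [[-0.986, 0.165, 0.001], [0.165, 0.986, 0.001], [-0.001, 0.002, -1.0]]
force: [-4.0, 1.4, 10.1]
gripper_width: -0.002
grasp_force: 5.5
```

Request:
carry_out --increments '[[[0,-0.005,0],[0,0,0],0],[[0,-0.01,0],[0,0,0],0],[[0,-0.015,0],[0,0,0],0],[[0,-0.02,0],[0,0,0],0],[[0,-0.02,0],[0,0,0],0]]'

```text
time: 5.05
tcp_pos: [0.5418, 0.1421, 0.0816]
eef_rot: [[-0.986, 0.166, 0.002], [0.166, 0.986, 0.001], [-0.002, 0.002, -1.0]]
force: [-5.5, -0.5, 22.1]
gripper_width: -0.002
grasp_force: 10.9
```

Run:
```python
from h import *
s=ctrl.sense();p=np.load("pose.npy");print(s['time'],s['tcp_pos'],w2g(p,s['tcp_pos']),s['force'])
im=ctrl.capture("scene")[:,:,::-1];cv2.imwrite("pics/scene2.png",im)
a=[cv2.resize(cv2.imread(f"pics/scene{k}.png")[140:200,205:265],(390,390),interpolation=cv2.INTER_CUBIC) for k in (0,2)]
cv2.imwrite("pics/d.png",np.hstack(a))
```

```text
5.05 [0.5418 0.1421 0.0816] [-0.0016 -0.006   0.0816] [-5.5182 -0.5444 22.0666]
```

View pics/d.png

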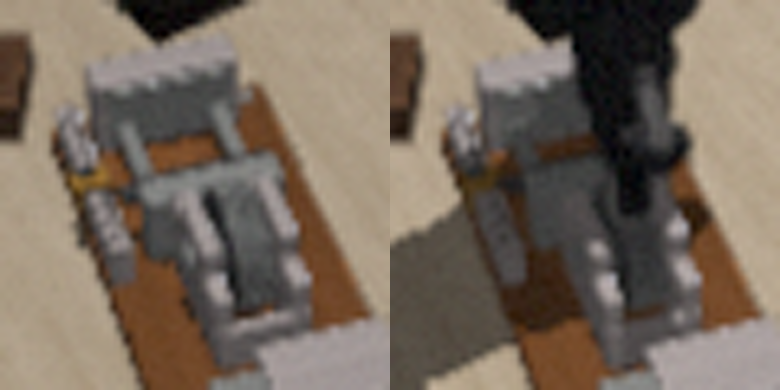

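Request:
carry_out --increments '[[[0,-0.005,0],[0,0,0],0],[[0,-0.005,-0.015],[0,0,0],0],[[0,0.01,-0.015],[0,0,0],0],[[0,0.022,-0.01],[0,0,0],0],[[0,0.022,-0.004],[0,0,0],0]]'

```text
time: 5.72
tcp_pos: [0.5449, 0.1655, 0.0829]
eef_rot: [[-0.987, 0.163, -0.0], [0.163, 0.987, 0.001], [0.001, 0.001, -1.0]]
force: [-0.3, -0.7, 0.6]
gripper_width: -0.002
grasp_force: 0.0
```

```bash
cat >> h.py <<'E'
def rect(n,im,p,z=.049):
    xs=np.arange(-.025,-.065,-.0005);ys=np.arange(.125,.035,-.0005)   # cols: y 125..35 left->right, rows: x -25 .. -65
    X,Y=np.meshgrid(xs,ys,indexing='ij');P=g2w(p,np.c_[X.ravel(),Y.ravel(),np.full(X.size,z)])
    uv=proj(n,P).astype(np.float32).reshape(*X.shape,2)
    return cv2.remap(im,uv[...,0],uv[...,1],cv2.INTER_CUBIC)
E
python3 - <<'E'
from h import *
s=ctrl.sense();p=np.load("pose.npy");print(s['time'],w2g(p,s['tcp_pos']),s['force'])
R=[rect(n,cv2.imread(f"pics/{f}.png"),p) for n,f in(("top","top0"),("scene","scene0"),("scene","scene2"))]
cv2.imwrite("pics/e.png",cv2.resize(np.vstack(R),None,fx=2.4,fy=2.4))
E
```

```text
5.725 [-0.0024  0.0176  0.0829] [-0.2675 -0.7189  0.6247]
```

View pics/e.png

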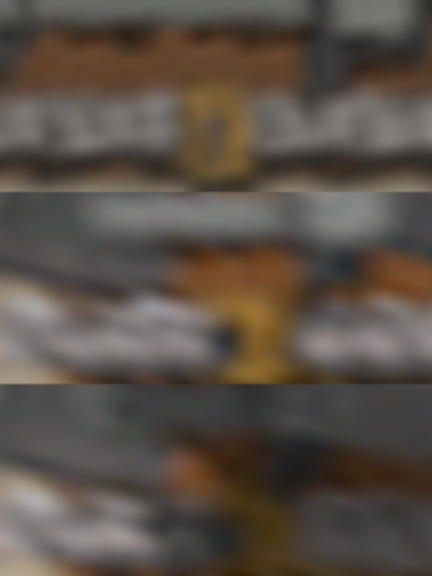

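Request:
carry_out --increments '[[[-0.002,-0.003,0.002],[0,0,0],0],[[-0.002,-0.004,0.004],[0,0,0],0],[[-0.002,-0.009,0.004],[0,0,0],0],[[-0.002,-0.014,0.004],[0,0,0],0],[[-0.002,-0.019,0.004],[0,0,0],0]]'

```text
time: 6.35
tcp_pos: [0.5428, 0.1455, 0.0817]
eef_rot: [[-0.986, 0.165, -0.001], [0.165, 0.986, 0.002], [0.001, 0.002, -1.0]]
force: [-11.4, 4.2, 30.2]
gripper_width: -0.005
grasp_force: 15.3
```

Request:
carry_out --increments '[[[0,-0.003,0],[0,0,0],0],[[0,-0.003,-0.02],[0,0,0],0],[[0.02,-0.04,-0.06],[0,0,0],0],[[0.05,-0.1,-0.07],[0,0,0],0],[[0.06,-0.16,-0.07],[0,0,0],0]]'

```text
time: 6.98
tcp_pos: [0.4581, -0.0018, 0.1503]
eef_rot: [[-0.986, 0.165, 0.001], [0.165, 0.986, -0.0], [-0.001, -0.0, -1.0]]
force: [0.9, -1.8, 0.9]
gripper_width: 0.0
grasp_force: 0.0
```

Run:
```python
from h import *
s=ctrl.sense();p=np.load("pose.npy");print(s['time'],w2g(p,s['tcp_pos']))
I={}
for n in C:
    I[n]=np.mean([ctrl.capture(n)[:,:,::-1].astype(np.float32) for _ in range(4)],0).astype(np.uint8);cv2.imwrite(f"pics/{n}3.png",I[n])
R=[rect(n,i,p) for n,i in(("top",cv2.imread("pics/top0.png")),("top",I["top"]),("scene",cv2.imread("pics/scene0.png")),("scene",I["scene"]))]
o=cv2.resize(np.vstack(R),None,fx=4,fy=2,interpolation=cv2.INTER_LINEAR);o=cv2.resize(o,(720,600))
cv2.imwrite("pics/f.png",np.clip(o*1.4,0,255))
```

```text
6.975 [-0.0603 -0.1618  0.1503][ WARN:0@6.059] global loadsave.cpp:1063 imwrite_ Unsupported depth image for selected encoder is fallbacked to CV_8U.
```

View pics/f.png

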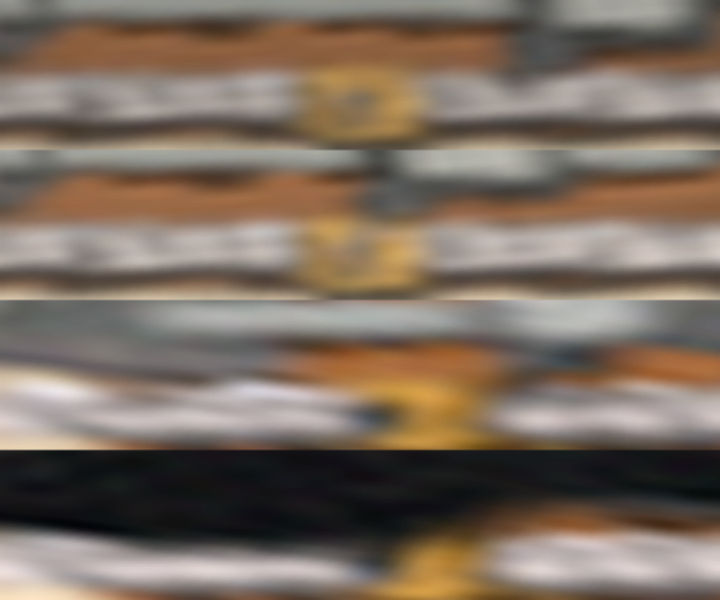

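Top rectified view (8 px/mm): the pointer moved from about 530 to 388, and the cursor spans 300 to 425, centred near 362. About 3 mm is left, so I'm computing it numerically.

Run:
```python
from h import *
p=np.load("pose.npy");y=np.arange(125,35,-.5)[:180]
for f in("top0","top3"):
    R=rect("top",cv2.imread(f"pics/{f}.png"),p).astype(float)
    yel=(R[...,1]-R[...,0])
    a=yel[42:66].mean(0);m=(y>68)&(y<92);w=np.clip(a-a[m].max()*.35,0,None)*m;print(f,"cursor",(w*y).sum()/w.sum(), [y[m][i] for i in(np.where(a[m]>a[m].max()/2)[0][[0,-1]])])
    rb=(R[...,2]-R[...,0]); 
    for r0,r1 in((20,26),(24,30),(28,34)):
        b=rb[r0:r1].mean(0);m=(y>50)&(y<88);d=np.clip(np.median(b[(y>85)&(y<105)])*.75-b,0,None)*m
        k=np.argmax(d);mm=abs(y-y[k])<5;w=d*mm;print(r0,"pointer",y[k],(w*y).sum()/w.sum())
    g=R[46:62].mean((0,2));print("cursor gray",g[(y>74)&(y<86)].astype(int),y[(y>74)&(y<86)][0])
    L=R[4:8].mean((0,2));print("jaw edge gray",[(yy,int(v)) for yy,v in zip(y,L) if 52<yy<86][::3])
```

```text
top0 cursor 79.52399350564781 [np.float64(87.0), np.float64(73.0)]
20 pointer 58.5 57.675816727667076
24 pointer 58.0 57.37015306122449
28 pointer 58.0 57.3617857644251
cursor gray [80 81 82 83 84 84 84 83 81 80 80 79 80 81 83 85 88 90 92 95 97 98 99] 85.5
jaw edge gray [(np.float64(85.5), 94), (np.float64(84.0), 93), (np.float64(82.5), 91), (np.float64(81.0), 89), (np.float64(79.5), 88), (np.float64(78.0), 86), (np.float64(76.5), 86), (np.float64(75.0), 85), (np.float64(73.5), 85), (np.float64(72.0), 84), (np.float64(70.5), 85), (np.float64(69.0), 87), (np.float64(67.5), 89), (np.float64(66.0), 92), (np.float64(64.5), 91), (np.float64(63.0), 86), (np.float64(61.5), 77), (np.float64(60.0), 65), (np.float64(58.5), 60), (np.float64(57.0), 69), (np.float64(55.5), 85), (np.float64(54.0), 100), (np.float64(52.5), 108)]
top3 cursor 79.58993522670653 [np.float64(87.0), np.float64(72.5)]
20 pointer 75.5 75.2253046127067
24 pointer 77.0 76.36561229899276
28 pointer 77.0 76.33733333333332
cursor gray [ 88  89  90  92  93  94  93  92  91  90  89  89  90  92  94  96  98 101
 103 106 108 109 110] 85.5
jaw edge gray [(np.float64(85.5), 105), (np.float64(84.0), 101), (np.float64(82.5), 94), (np.float64(81.0), 83), (np.float64(79.5), 66), (np.float64(78.0), 55), (np.float64(76.5), 63), (np.float64(75.0), 84), (np.float64(73.5), 105), (np.float64(72.0), 117), (np.float64(70.5), 125), (np.float64(69.0), 125), (np.float64(67.5), 125), (np.float64(66.0), 126), (np.float64(64.5), 127), (np.float64(63.0), 129), (np.float64(61.5), 126), (np.float64(60.0), 116), (np.float64(58.5), 104), (np.float64(57.0), 91), (np.float64(55.5), 83), (np.float64(54.0), 84), (np.float64(52.5), 92)]
```

Request:
carry_out --increments '[[[-0.015,0.042,0],[0,0,0],0],[[-0.03,0.084,0],[0,0,0],0],[[-0.045,0.126,0.005],[0,0,0],0],[[-0.06,0.167,0.04],[0,0,0],0],[[-0.06,0.167,0.063],[0,0,0],0]]'

```text
time: 8.0
tcp_pos: [0.5469, 0.1601, 0.0848]
eef_rot: [[-0.987, 0.159, -0.0], [0.159, 0.987, 0.002], [0.0, 0.002, -1.0]]
force: [-0.3, -0.3, -0.2]
gripper_width: 0.001
grasp_force: 0.0
```

Run:
```python
from h import *
s=ctrl.sense();p=np.load("pose.npy");print(s['time'],w2g(p,s['tcp_pos']),s['force'])
```

```text
8.0 [0.0005 0.0126 0.0848] [-0.3415 -0.2628 -0.2048]
```

Request:
carry_out --increments '[[[0,0,0.002],[0,0,0],0],[[0,0,0.004],[0,0,0],0],[[0,0,0.005],[0,0,0],0],[[0,0,0.006],[0,0,0],0],[[0,0,0.006],[0,0,0],0]]'

```text
time: 8.62
tcp_pos: [0.5467, 0.1541, 0.082]
eef_rot: [[-0.986, 0.166, 0.001], [0.166, 0.986, 0.0], [-0.001, 0.001, -1.0]]
force: [-1.1, 0.1, 8.3]
gripper_width: -0.003
grasp_force: 3.7
```

Request:
carry_out --increments '[[[0,-0.002,0.0005],[0,0,0],0],[[0,-0.004,0.0005],[0,0,0],0],[[0,-0.007,0.0005],[0,0,0],0],[[0,-0.007,0.0005],[0,0,0],0],[[0,-0.007,0.0005],[0,0,0],0]]'

```text
time: 9.25
tcp_pos: [0.5457, 0.1479, 0.082]
eef_rot: [[-0.986, 0.166, 0.002], [0.166, 0.986, 0.001], [-0.002, 0.002, -1.0]]
force: [-2.6, 1.2, 11.4]
gripper_width: -0.002
grasp_force: 6.0
```

Request:
carry_out --increments '[[[0,0,-0.01],[0,0,0],0],[[0.01,-0.02,-0.04],[0,0,0],0],[[0.05,-0.05,-0.06],[0,0,0],0],[[0.08,-0.1,-0.06],[0,0,0],0],[[0.1,-0.15,-0.06],[0,0,0],0]]'

```text
time: 9.88
tcp_pos: [0.4203, 0.015, 0.1412]
eef_rot: [[-0.986, 0.165, 0.001], [0.165, 0.986, 0.0], [-0.001, 0.0, -1.0]]
force: [0.8, -1.1, 0.8]
gripper_width: -0.004
grasp_force: 0.0
```

Run:
```python
from h import *
s=ctrl.sense();p=np.load("pose.npy");y=np.arange(125,35,-.5)[:180];print(s['time'],s['tcp_pos'],w2g(p,s['tcp_pos']))
im=np.mean([ctrl.capture("top")[:,:,::-1].astype(np.float32) for _ in range(4)],0).astype(np.uint8);cv2.imwrite("pics/top4.png",im)
sc=ctrl.capture("scene")[:,:,::-1];cv2.imwrite("pics/scene4.png",sc)
for f in("top3","top4"):
    R=rect("top",cv2.imread(f"pics/{f}.png"),p).astype(float);rb=R[...,2]-R[...,0]
    for r0,r1 in((20,26),(24,30),(28,34)):
        b=rb[r0:r1].mean(0);m=(y>50)&(y<88);d=np.clip(np.median(b[(y>85)&(y<105)])*.75-b,0,None)*m
        k=np.argmax(d);mm=abs(y-y[k])<5;w=d*mm;print(f,r0,"pointer",y[k],(w*y).sum()/w.sum())
    L=R[4:8].mean((0,2));m=(y>65)&(y<90);print("edge steepest",y[m][np.argmax(np.gradient(L[m]))],"dark",y[m][np.argmin(L[m])])
R=np.vstack([cv2.resize(rect("top",im,p),(720,240)),cv2.resize(rect("scene",sc,p),(720,240))])
cv2.imwrite("pics/g.png",np.clip(R*1.4,0,255).astype(np.uint8))
```

```text
9.875 [0.4203 0.015  0.1412] [-0.1004 -0.1514  0.1412]
top3 20 pointer 75.5 75.2253046127067
top3 24 pointer 77.0 76.36561229899276
top3 28 pointer 77.0 76.33733333333332
edge steepest 75.0 dark 78.0
top4 20 pointer 78.5 78.12707490175377
top4 24 pointer 77.5 77.74905530745448
top4 28 pointer 80.0 79.43354313217327
edge steepest 77.5 dark 81.0
```

View pics/g.png

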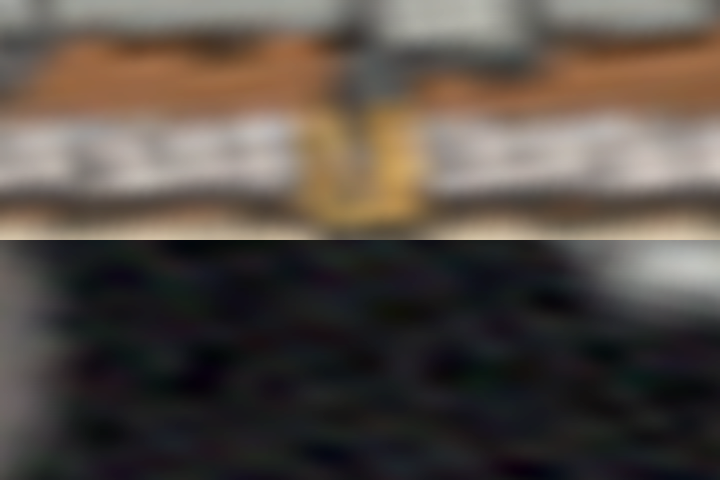

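The pointer (crop x about 365) now meets the cursor's dark mark (about 355), so it is within about 1 mm. Next is the bolt, coming down in front of it.

Request:
carry_out --increments '[[[0,0.04,0],[0,0,0],0],[[0,0.066,0.03],[0,0,0],0],[[0,0.066,0.07],[0,0,0],0],[[0,0.066,0.105],[0,0,0],0],[[0,0.066,0.116],[0,0,0],0]]'

```text
time: 10.75
tcp_pos: [0.4322, 0.0823, 0.0226]
eef_rot: [[-0.986, 0.164, -0.002], [0.164, 0.986, -0.0], [0.002, -0.001, -1.0]]
force: [1.1, 0.1, 0.6]
gripper_width: 0.002
grasp_force: 0.0
```

Request:
carry_out --increments '[[[-0.01,0,0],[0,0,0],0],[[-0.02,0,0],[0,0,0],0],[[-0.03,0,0],[0,0,0],0],[[-0.04,0,0],[0,0,0],0],[[-0.045,0,0],[0,0,0],0]]'

```text
time: 11.38
tcp_pos: [0.478, 0.0735, 0.0246]
eef_rot: [[-0.986, 0.166, 0.001], [0.166, 0.986, 0.0], [-0.001, 0.0, -1.0]]
force: [-0.7, -1.1, -0.1]
gripper_width: 0.002
grasp_force: 0.0
```

Run:
```python
from h import *
s=ctrl.sense();p=np.load("pose.npy");print(s['time'],w2g(p,s['tcp_pos']),s['force'])
```

```text
11.375 [-0.0532 -0.0842  0.0246] [-0.6807 -1.1051 -0.0663]
```

Request:
carry_out --increments '[[[-0.004,0,0],[0,0,0],0],[[-0.008,0,0],[0,0,0],0],[[-0.012,0,0],[0,0,0],0],[[-0.016,0,0],[0,0,0],0],[[-0.018,0,0],[0,0,0],0]]'

```text
time: 12.0
tcp_pos: [0.4947, 0.0707, 0.0241]
eef_rot: [[-0.986, 0.166, -0.0], [0.166, 0.986, -0.0], [0.0, -0.0, -1.0]]
force: [-3.5, 1.3, 0.8]
gripper_width: -0.001
grasp_force: 1.6
```

Request:
carry_out --increments '[[[-0.002,0,0],[0,0,0],0],[[-0.004,0,0],[0,0,0],0],[[-0.006,0,0],[0,0,0],0],[[-0.007,0,0],[0,0,0],0],[[-0.008,0,0],[0,0,0],0]]'

```text
time: 12.62
tcp_pos: [0.5025, 0.0694, 0.0242]
eef_rot: [[-0.986, 0.166, -0.0], [0.166, 0.986, -0.0], [0.0, -0.0, -1.0]]
force: [-3.7, -0.5, -1.5]
gripper_width: 0.002
grasp_force: 1.5
```

Still just sliding at about 3.6 N. I keep pushing until the force rises at the stop.

Request:
carry_out --increments '[[[-0.001,0,0],[0,0,0],0],[[-0.002,0,0],[0,0,0],0],[[-0.003,0,0],[0,0,0],0],[[-0.004,0,0],[0,0,0],0],[[-0.005,0,0],[0,0,0],0]]'

```text
time: 13.25
tcp_pos: [0.5028, 0.0692, 0.0241]
eef_rot: [[-0.986, 0.164, -0.008], [0.164, 0.986, -0.0], [0.008, -0.002, -1.0]]
force: [-19.4, 4.3, 14.8]
gripper_width: -0.0
grasp_force: 10.0
```

The force jumped to 19 N with no travel, and the fingertip front is at about x = -17 mm, which is where the fully home face should be. I'm backing off, lifting clear and taking a last look.

Request:
carry_out --increments '[[[0.02,0,0],[0,0,0],0],[[0.06,0,-0.02],[0,0,0],0],[[0.08,-0.02,-0.07],[0,0,0],0],[[0.08,-0.06,-0.12],[0,0,0],0],[[0.08,-0.11,-0.14],[0,0,0],0]]'

```text
time: 13.88
tcp_pos: [0.4127, -0.027, 0.1673]
eef_rot: [[-0.987, 0.163, 0.007], [0.163, 0.987, 0.0], [-0.007, 0.002, -1.0]]
force: [0.9, -0.1, -0.3]
gripper_width: 0.004
grasp_force: 0.0
```

Run:
```python
from h import *
s=ctrl.sense();p=np.load("pose.npy");print(s['time'],w2g(p,s['tcp_pos']),s['force'])
im=np.mean([ctrl.capture("top")[:,:,::-1].astype(np.float32) for _ in range(4)],0).astype(np.uint8);cv2.imwrite("pics/top5.png",im)
R=np.vstack([cv2.resize(rect("top",im,p),(720,240)),cv2.resize(im[180:240,140:260],(720,360),interpolation=cv2.INTER_CUBIC)])
cv2.imwrite("pics/i.png",np.clip(R*1.4,0,255).astype(np.uint8))
```

```text
13.875 [-0.1009 -0.1941  0.1673] [ 0.9185 -0.1151 -0.344 ]
```

View pics/i.png

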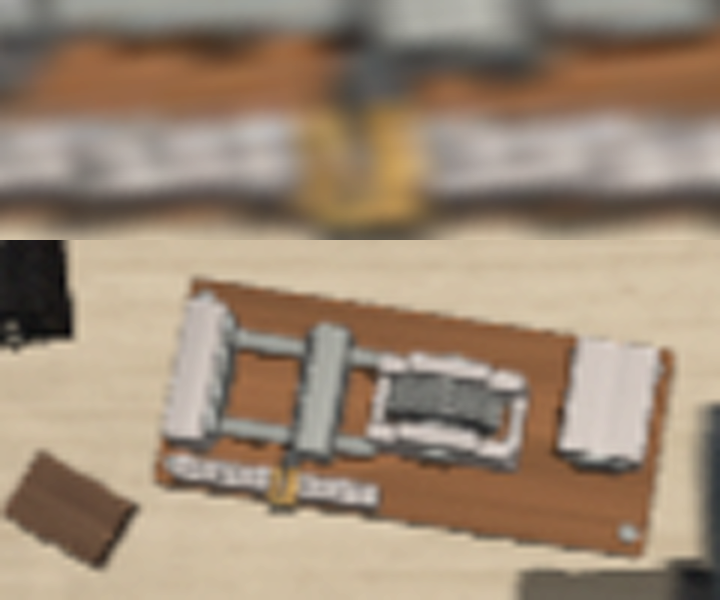

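The pointer runs straight into the mark at crop (288,470). The bolt is home at (600,462), and the walnut block is where it was. Handing in.

```bash
python3 -c "
from rig import ctrl
print(ctrl.sign_off())"
```

```text
the job is handed in; nothing more can be done
None
```

I set the gauge and handed the job in at about 14 s: the jaw pointer is in line with the mark to within about 1 mm by the top camera, the lock bolt is pushed to its stop, and nothing else was moved as far as I could see; sign-off returned no verdict.

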